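# Shut the board tester and press its contact plunger

## Task

The circuit board is already lying in the bench tester. Close the tester's hinged cover fully, and only then press the spring plunger on top of the cover all the way down to its stop, hold it there for about a second, and let it spring back up with the cover left shut. Leave the other things on the mat where they lie.

Things in the scene. Friction and masses are not known exactly. Their poses are not given: they have to be found in the camera images.
- tester: Bench tester: grey open-topped base 170 (x) x 150 (y) x 55 mm high, fixed to the table, a green circuit board in its nest, with a stiff hinged cover. Origin: centre of its underside, on a 4 mm mat. The hinge runs along y at its +x side; the cover's free edge comes down at the -x side (towards the robot at yaw 0).
- cover (a joint): Cover angle, rad: 0 shut flat on the base, 1.5 wide open (nearly upright); starts at 0.8 to 1.35. A grey plate 170 x 150 x 10 mm, hinged along the base's top +x edge. The hinge is stiff: the cover stays where it is left and takes about 4 N at its free edge to move, so push it all the way down. Shut, its top face is 65 mm above the tester's underside.
- cover_hinge (a point): Middle of the hinge line, 85 mm in +x and 55.5 mm up from the tester's origin; it is on the underside of the cover and its axes turn with the cover: -x points along the cover to its free edge, z out of its outer face.
- cover_edge (a point): Middle of the cover's free edge on its outer (top) face, 170 mm from the hinge. Its axes turn with the cover. The outer face is bare from 95 mm to 170 mm from the hinge.
- plunger (a joint): Travel of the plunger, m: 0 up, 0.018 pressed down to its stop. A spring pushes it back up; 4 N starts it moving, about 10 N holds it at the stop.
- plunger_top (a point): Centre of the top of the plunger's head: a black disc 38 mm across, 12 mm thick, on a 14 mm steel stem, standing out of a metal collar (30 mm across, 14 mm tall) on the cover's outer face, 70 mm from the hinge, midway along it. Up, its top is 44 mm above that face; at the stop 26 mm, the head resting on the collar. z points out along the stem.
- multimeter: Yellow multimeter lying flat, 185 (x) x 88 (y) x about 47 mm high over its dial. Origin: centre of its underside. Leave alone.
- hair_dryer: Dark blue hair dryer lying on its side: barrel 195 mm along x, 72 mm thick at most, handle sticking out 145 mm to -y. Origin under the barrel's middle. Leave alone.
- tape_roll: Roll of white tape lying flat, 84 mm across, 25 mm high. Origin: centre of its underside. Leave alone.
- screwdriver: Red-handled screwdriver, 200 mm long, lying along its x, the handle towards -x. Leave alone.

How it is judged:
By the outcome, as a careful person would: the job done as asked, in the order asked, and still so for the second after the job is handed in, with the robot touching nothing.
It also fails if it takes over 40 s, if anything falls off the work surface, if the arm or the gripper's body presses on something with over 40 N, if the wrist force passes 120 N, or if a joint passes its speed limit or range.

## Robot

A 6-joint arm with a two-finger parallel gripper is mounted at the origin on the work surface. World frame = base frame: x ahead of the robot, y to its left, z up, the work surface at z = 0. Lengths are in mm, angles in degrees, forces in N, time in s.
With the tool pointing down it reaches from about 300 to 850 mm from the base axis. Payload 4.2 kg.
Tool frame: the origin (TCP) lies midway between the tips of the shut fingers; the grasp point (between the pads) lies 19 mm behind it; z points along the fingers, y is the line along which they close (so a half turn about z gives the same grasp; the last joint's range is limited). The gripper opens to 91 mm and grips with 3 to 60 N. Pads are 32 mm wide; open, the fingers measure 118 mm over their backs; the gripper's body (76 mm by 178 mm) begins 60 mm behind the grasp point.
Start: joints at [73.281, 18.312, 89.639, -0, 72.044, -1.146], TCP at [154.37, 553.907, 213.976] pointing down, gripper open.
Joint ranges: [-177.97, 177.97], [-48.28, 115.42], [12.27, 149.76], [-77.06, 257.06], [2.81, 150.46], [-146.56, 146.56]. Speed limits (degrees/s): [147.25, 147.25, 180, 180, 180, 180].

## Interface

Orientations are given as [roll, pitch, yaw] about the fixed x, y, z axes, in that order (R = Rz(yaw) Ry(pitch) Rx(roll)).
In Python, from workcell import env gives the robot as it stands.
- The arm moves only by the tool send_rows, never from a script. Its argument "steps" is a list that holds one entry, the list of rows, each a list of 5 numbers: the shift along the tool's x, y, z scaled (see below), then the turn about the tool's z scaled (see below), then the opening, from 0 (shut) to 1 (fully open). In form: [[[dx, dy, dz, yaw, fingers], ...]]. A call has 1 to 5 rows; each row shifts and turns the commanded pose from where the row before left it, along the tool's axes as they then stand; what a row does not reach is not made up. The controller multiplies each number of a shift by 0.04 m and each number of a turn by 0.12 rad. A row lasts 1/12 s, in which the tool goes at most 41.7 mm and 7.16 degrees, less where a joint would pass 70% of its speed; a pose out of reach is approached as far as the arm can. A call with a number of a shift or a turn outside -1 to 1 is refused whole. A call with a gripper value outside its range is refused whole. The fingers move at their own pace and stop on an object; "squeeze" is the grip in N (left out, the last holds). Time passes only in rows, so rows that do not move let the fingers close. It gives the time, the measured TCP pose, the force, the opening and the grip force at its end, in the units of the state.
- env.state(): the state, without advancing time (a new reading comes with each control period).
- env.grab_frame(name): name is "side" or "top" or "wrist"; returns a dict with "pixels" (384x512x3 uint8, red, green, blue), "depth" (384x512 float32, mm along the optical axis (not along the pixel's ray), 0 where there is no reading), "intrinsics" (3x3 intrinsics, pixels), "cam_to_world" (4x4, takes a point from camera to world coordinates). Camera axes: x right, y down, z forward; pixel columns grow to the right and rows downward; lengths in mm; the calibration is good to about 2 mm. The wrist camera is an equidistant fisheye: a pixel r from the principal point sees the ray r / f radians off the axis. A picture is of the moment at which its call begins.
- env.job_done(): hands the job in; it is judged then, once.
The state is a dict: "time_s": time; "qpos": joint angles; "qvel": joint speeds; "effort": joint torques, N m; "ee_pos": TCP position; "ee_rot": TCP orientation; "force": force on the tool from outside, world axes, zero at the start; "torque": the same for the moment, N m; "gripper_width": finger opening in mm; "gripper_force": force on a finger pad.
Only numpy, scipy, OpenCV 4.12 (cv2) and the standard library are available. Lean on these libraries where they do the work, as an engineer would, in place of code of your own. Each camera call takes 0.05 s, during which the arm holds its last target. There are 200 camera calls.

## Working session

There is one attempt and no reset: what is moved stays moved. The work goes in short steps, Python scripts to look and compute and a tool call to move; the robot and the scene stay as the last step left them, time stands still between calls to the robot, and variables do not carry over. Pictures are saved under pics/ and viewed, at most 10 in all, crops included, and the job is handed in when it is done.

Besides the shell and the picture viewer there is one more tool, called after "Emit:" by a JSON object that holds its "name" and its "arguments", one argument or row to a line. send_rows: Moves the arm, as the interface text tells. Shifts and turns lie within -1 to 1; 1 stands for 0.04 m of shift or 0.12 rad of turn. Its arguments: {"type":"object","properties":{"steps":{"type":"array"},"squeeze":{"type":"number"}},"required":["steps"]}

```bash
mkdir -p pics
python3 - <<'E'
from workcell import env
import cv2,numpy as np
for n in("side","top"):
    f=env.grab_frame(n); np.savez(f"pics/{n}.npz",**f)
    cv2.imwrite(f"pics/{n}.png",f["pixels"][:,:,::-1])
    print(n,np.round(f["cam_to_world"],3).tolist(),f["intrinsics"][0].tolist())
s=env.state();print(s)
E
```

```text
side [[0.98, -0.157, 0.12, 326.122], [-0.197, -0.741, 0.641, -1024.307], [-0.012, -0.652, -0.758, 1298.345], [0.0, 0.0, 0.0, 1.0]] [448.8562246094153, 0.0, 260.2754879291403]
top [[0.013, -0.99, 0.141, 347.025], [-1.0, -0.016, -0.018, -3.096], [0.02, -0.141, -0.99, 1309.341], [0.0, 0.0, 0.0, 1.0]] [357.2002488909909, 0.0, 247.64785475817175]
{'time_s': 0.1, 'qpos': array([ 7.32803043e+01,  1.83456991e+01,  8.97005503e+01, -4.18480785e-04,
        7.20451405e+01, -1.14623201e+00]), 'qvel': array([-0.05987068, -0.16180737, -0.06293111, -0.02820903,  0.02527931,
       -0.06476071]), 'effort': array([-6.96321749e-04, -4.13338852e+01, -2.32509989e+01,  7.28663639e-02,
        4.21170867e-02, -5.81899644e-05]), 'ee_pos': array([154.24122788, 553.43694316, 213.21953018]), 'ee_rot': array([-1.79908620e+02, -1.43036596e-03,  1.64426665e+02]), 'force': array([ 0.44707002,  0.03350673, -0.0595459 ]), 'torque': array([-0.00146783, -0.0453563 ,  0.00318605]), 'gripper_force': 0.0, 'gripper_width': 90.8140692712886}
```

View pics/side.png

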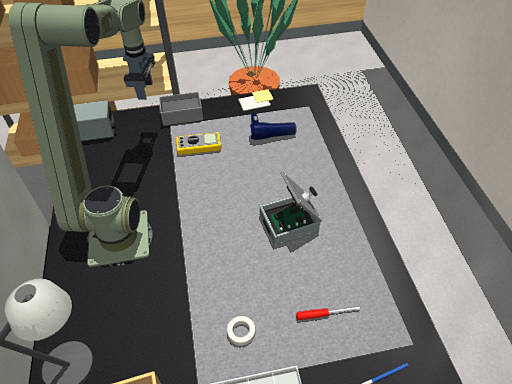

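View pics/top.png

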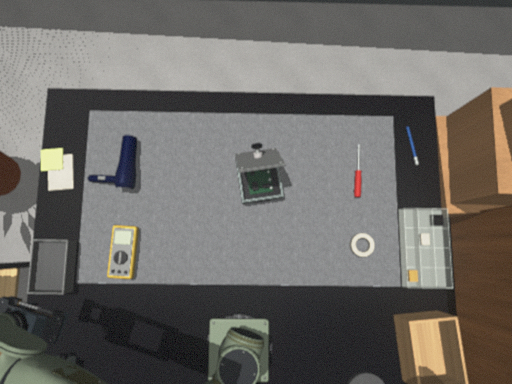

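The side view shows the tester around (290,215) with its cover open and the plunger head at (312,191). In the top view the tester is at (262,180) and the plunger at (257,148), with a slight yaw. Next I'll enlarge both.

```bash
cat > h.py <<'E'
import numpy as np
def load(n):
    return dict(np.load(f"pics/{n}.npz"))
def cloud(f):
    K=f["intrinsics"];T=f["cam_to_world"];d=f["depth"]
    v,u=np.mgrid[:d.shape[0],:d.shape[1]]
    P=np.stack([(u-K[0,2])/K[0,0]*d,(v-K[1,2])/K[1,1]*d,d],-1)
    return P@T[:3,:3].T+T[:3,3]
E
python3 - <<'E'
from h import *
import cv2
ims=[]
for n,(u0,v0) in (("side",(250,165)),("top",(222,130))):
    f=load(n);c=f["pixels"][v0:v0+90,u0:u0+80,::-1]
    ims.append(cv2.resize(c,None,fx=5,fy=5,interpolation=cv2.INTER_CUBIC))
    P=cloud(f)
    for v in range(v0,v0+90,6):
        print(n,v,' '.join("%d,%d,%d"%tuple(P[v,u]) for u in range(u0+4,u0+80,8)))
cv2.imwrite("pics/crop.png",cv2.hconcat(ims))
E
```

```text
side 165 542,258,0 572,241,10 605,240,3 636,233,4 668,227,3 700,220,3 732,213,3 764,207,2 797,204,0 827,194,2
side 171 535,223,1 567,216,1 598,207,3 629,200,3 661,195,1 691,186,5 723,181,2 753,170,7 787,171,0 819,164,0
side 177 529,192,0 326,-1024,1298 591,176,2 622,168,3 602,-22,204 683,154,4 714,145,6 745,139,6 777,135,3 808,130,1
side 183 522,154,5 552,143,11 583,139,8 614,134,6 596,-48,203 637,-3,147 708,122,-1 737,111,3 766,100,8 798,97,3
side 189 516,124,4 547,118,3 576,109,6 606,102,7 638,102,0 619,-67,190 673,11,91 681,-50,157 758,71,6 788,64,7
side 195 511,98,0 541,90,1 571,83,2 601,77,2 630,67,5 610,-101,199 655,-48,130 680,-59,136 751,45,2 778,33,8
side 201 504,62,7 534,56,6 563,48,8 582,-1,61 614,6,44 645,7,35 635,-111,174 690,-37,76 743,19,-1 772,10,2
side 207 499,35,4 520,-12,55 551,-5,39 581,-5,32 326,-1024,1298 637,-24,40 629,-136,175 669,-101,123 733,-14,5 763,-18,2
side 213 494,10,1 515,-37,52 547,-27,32 572,-44,47 603,-39,32 631,-46,33 659,-52,35 661,-129,127 725,-41,4 754,-47,4
side 219 488,-21,5 516,-33,13 541,-53,32 568,-62,35 597,-65,31 625,-70,31 651,-82,38 68
[... 1633 characters left out ...]
54,0 610,-183,7 612,-214,1
top 184 584,54,5 584,24,4 581,-5,26 580,-34,34 580,-63,36 578,-91,47 581,-121,34 587,-153,7 588,-184,0 588,-213,5
top 190 561,53,3 562,24,5 553,-5,57 558,-34,33 558,-63,33 559,-92,31 559,-121,32 555,-147,60 565,-183,5 565,-213,6
top 196 539,53,3 540,23,1 532,-5,55 536,-34,30 536,-63,35 533,-90,60 534,-119,58 536,-149,46 542,-183,8 543,-213,5
top 202 517,52,4 517,23,3 512,-6,43 518,-35,6 519,-65,0 519,-95,0 519,-124,3 521,-154,-1 520,-183,7 521,-213,0
top 208 495,52,2 495,22,2 495,-6,2 496,-36,1 497,-65,0 497,-94,3 497,-124,4 497,-153,5 498,-183,2 498,-213,3
top 214 472,51,5 473,22,3 474,-6,-1 473,-36,5 474,-65,1 474,-94,6 475,-124,0 475,-153,4 476,-183,3 476,-212,7
```

View pics/crop.png

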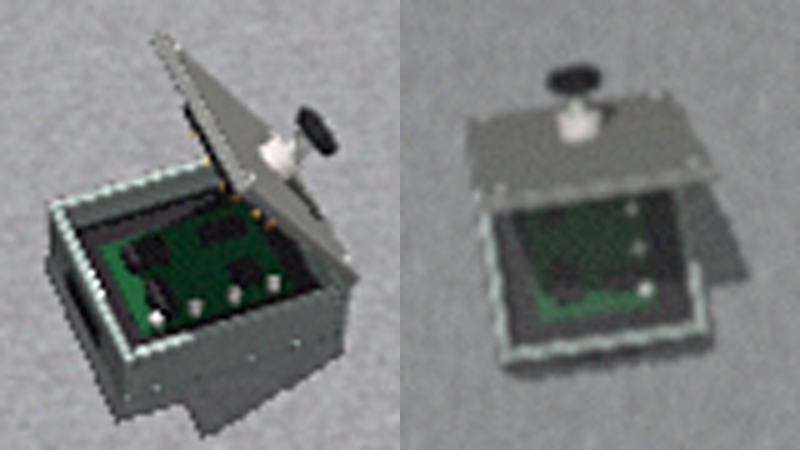

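The crop shows the rim corners, the cover's free-edge corners and the plunger head clearly. I'll fit x, y, yaw and cover angle to these points.

Run:
```python
from h import *
from scipy.optimize import least_squares
S,T=load("side"),load("top")
def proj(f,p):
    q=np.linalg.inv(f["cam_to_world"])@np.append(p,1);k=f["intrinsics"]@q[:3];return k[:2]/k[2]
def pt(p,l,cover):
    x,y,w,th=p; a,b,c=l
    if cover: # coords: a dist from hinge, b, c above underside
        a,c=85-a*np.cos(th)+c*np.sin(th), 55.5+a*np.sin(th)+c*np.cos(th)
    C,s=np.cos(w),np.sin(w)
    return np.array([x+C*a-s*b,y+s*a+C*b,4+c])
s=lambda a,b:(250+a/5-.4,165+b/5-.4)
t=lambda a,b:(222+(a-400)/5-.4,130+b/5-.4)
obs=[(S,(-85,75,55),0,s(50,203)),(S,(-85,-75,55),0,s(125,360)),
(S,(170,75,10),1,s(157,36)),(S,(0,-75,5),1,s(355,278)),(S,(70,0,54),1,s(320,130)),
(T,(-85,75,55),0,t(503,363)),(T,(-85,-75,55),0,t(710,335)),(T,(170,75,0),1,t(478,205)),(T,(170,-75,0),1,t(715,178)),(T,(70,0,54),1,t(577,76)),]
r=lambda p:np.concatenate([proj(f,pt(p,l,c))-o for f,l,c,o in obs])
o=least_squares(r,[600,-70,0.1,.95],loss='soft_l1');p=o.x
print(p,np.degrees(p[2:]));print(np.round(r(p).reshape(-1,2),1).tolist())
print("edge",pt(p,(170,0,10),1),"plunger shut",pt([*p[:3],0],(70,0,54),1))
# depth check of the cover plane
P=np.concatenate([cloud(f).reshape(-1,3) for f in(S,T)])
C,sn=np.cos(p[2]),np.sin(p[2]);d=P-[p[0],p[1],4]
X=d[:,0]*C+d[:,1]*sn;Y=-d[:,0]*sn+d[:,1]*C;Z=d[:,2]
m=(abs(Y)<65)&(Z>70)&(X<85)&(X>-60)
A=np.c_[X[m],np.ones(m.sum())]
k=np.polyfit(X[m],Z[m],1);print(m.sum(),np.degrees(np.arctan(-k[0])),np.polyval(k,85))
```

```text
[ 6.06447423e+02 -6.50698766e+01  1.63218710e-01  9.88576668e-01] [ 9.35174325 56.64127078]
[[-0.9, 0.1], [-0.3, 0.3], [0.5, -1.4], [0.2, 1.4], [0.6, -0.5], [-0.5, -0.1], [-0.1, -0.7], [1.0, 1.9], [0.3, 0.6], [-0.9, -0.9]]
edge [606.32208102 -65.09051844 206.99030034] plunger shut [621.24806367 -62.63245202 113.5       ]
1207 48.035157317684344 99.06539377565826
```

The fit is consistent: residuals are at most 2 px, the rim height agrees and the edge z of about 205 matches the depth. Next I'll carry the tool, fingers shut, to above the outer face.

Emit:
{"name": "send_rows", "arguments": {
  "steps": [
    [[-0.8,-0.57,-0.1,0,0],[-0.8,-0.57,-0.1,0,0],[-0.8,-0.57,-0.1,0,0],[-0.8,-0.57,-0.1,0,0],[-0.8,-0.57,-0.1,0,0]]
  ],
  "squeeze": 5
}}

```text
time_s: 0.52
ee_pos: [278.4, 399.4, 233.8]
ee_rot: [-180.0, -0.0, 164.5]
force: [0.7, 0.0, 0.4]
gripper_width: 60.8
gripper_force: 0.0
```

Emit:
{"name": "send_rows", "arguments": {
  "steps": [
    [[-0.8,-0.57,-0.1,0,0],[-0.8,-0.57,-0.1,0,0],[-0.8,-0.57,-0.1,0,0],[-0.8,-0.57,-0.1,0,0],[-0.8,-0.57,-0.1,0,0]]
  ]
}}

```text
time_s: 0.93
ee_pos: [402.0, 246.5, 254.0]
ee_rot: [-180.0, -0.0, 164.4]
force: [1.2, 1.7, 0.0]
gripper_width: 27.3
gripper_force: 0.0
```

Emit:
{"name": "send_rows", "arguments": {
  "steps": [
    [[-0.8,-0.57,0,0,0],[-0.8,-0.57,0,0,0],[-0.8,-0.57,0,0,0],[-0.8,-0.57,0,0,0],[-0.8,-0.57,0,0,0]]
  ]
}}

```text
time_s: 1.35
ee_pos: [525.6, 93.7, 253.6]
ee_rot: [-180.0, -0.0, 164.4]
force: [-0.4, 0.1, 0.8]
gripper_width: 0.5
gripper_force: 0.0
```

Emit:
{"name": "send_rows", "arguments": {
  "steps": [
    [[-0.8,-0.57,0,0,0],[-0.8,-0.57,0,0,0],[-0.8,-0.57,0,0,0],[-0.8,-0.57,0,0,0],[-0.78,-0.55,0,0,0]]
  ]
}}

```text
time_s: 1.77
ee_pos: [648.6, -58.1, 253.3]
ee_rot: [-180.0, -0.1, 164.4]
force: [1.1, 0.3, 0.3]
gripper_width: 0.5
gripper_force: 0.0
```

Emit:
{"name": "send_rows", "arguments": {
  "steps": [
    [[0,0,0,0,0],[0,0,0,0,0]]
  ]
}}

```text
time_s: 1.93
ee_pos: [648.3, -57.8, 252.2]
ee_rot: [-180.0, -0.1, 164.3]
force: [-0.1, 0.5, 0.2]
gripper_width: 0.4
gripper_force: 0.0
```

Run:
```python
import numpy as np
x,y,w=606.4,-65.1,.163
psi=np.radians(164.43)
tx=np.array([np.cos(psi),np.sin(psi)]);ty=np.array([np.sin(psi),-np.cos(psi)])
prev=np.array([648,-59,253.5])
for th in[1.05,.95,.8,.65,.5,.35,.2,.1,.03,0,-.03]:
    X=85-140*np.cos(th)+10*np.sin(th)+20; Z=59.5+140*np.sin(th)+10*np.cos(th)
    p=np.array([x+X*np.cos(w),y+X*np.sin(w),Z]);d=p-prev;prev=p
    print(th,p.round(),np.round([d[:2]@tx/40,d[:2]@ty/40,-d[2]/40],2))
```

```text
1.05 [650. -58. 186.] [-0.04  0.04  1.69]
0.95 [638. -60. 179.] [ 0.28 -0.13  0.17]
0.8 [621. -63. 167.] [ 0.39 -0.18  0.31]
0.65 [606. -65. 152.] [ 0.34 -0.16  0.37]
0.5 [594. -67. 135.] [ 0.29 -0.13  0.42]
0.35 [584. -69. 117.] [ 0.23 -0.11  0.46]
0.2 [577. -70.  97.] [ 0.16 -0.08  0.49]
0.1 [574. -71.  83.] [ 0.07 -0.03  0.34]
0.03 [572. -71.  74.] [ 0.03 -0.01  0.24]
0 [572. -71.  70.] [ 0.01 -0.    0.1 ]
-0.03 [572. -71.  65.] [ 0.01 -0.    0.11]
```

Emit:
{"name": "send_rows", "arguments": {
  "steps": [
    [[0,0,0.5,0,0],[0,0,0.6,0,0],[0,0,0.6,0,0],[0.14,-0.07,0.08,0,0],[0.14,-0.06,0.09,0,0]]
  ]
}}

```text
time_s: 2.35
ee_pos: [635.3, -56.8, 178.6]
ee_rot: [179.9, -0.0, 164.5]
force: [4.0, 0.9, 0.8]
gripper_width: 0.3
gripper_force: 1.3
```

Emit:
{"name": "send_rows", "arguments": {
  "steps": [
    [[0.2,-0.09,0.15,0,0],[0.2,-0.09,0.16,0,0],[0.17,-0.08,0.18,0,0],[0.17,-0.08,0.19,0,0],[0.14,-0.06,0.21,0,0]]
  ]
}}

```text
time_s: 2.77
ee_pos: [597.9, -63.5, 146.2]
ee_rot: [179.9, 0.3, 164.5]
force: [1.6, 1.1, 1.9]
gripper_width: 0.2
gripper_force: 1.1
```

Emit:
{"name": "send_rows", "arguments": {
  "steps": [
    [[0.14,-0.06,0.21,0,0],[0.12,-0.05,0.23,0,0],[0.11,-0.05,0.23,0,0],[0.08,-0.04,0.25,0,0],[0.08,-0.04,0.25,0,0]]
  ]
}}

```text
time_s: 3.18
ee_pos: [574.1, -67.4, 97.9]
ee_rot: [180.0, 0.1, 164.5]
force: [0.2, 0.0, 1.7]
gripper_width: 0.4
gripper_force: 0.8
```

Emit:
{"name": "send_rows", "arguments": {
  "steps": [
    [[0.07,-0.03,0.25,0,0],[0.03,-0.01,0.2,0,0],[0,0,0.15,0,0]]
  ]
}}

```text
time_s: 3.43
ee_pos: [569.5, -68.1, 72.9]
ee_rot: [-180.0, -0.0, 164.4]
force: [-1.1, -0.2, 1.6]
gripper_width: 0.5
gripper_force: 0.8
```

Emit:
{"name": "send_rows", "arguments": {
  "steps": [
    [[0,0,0.06,0,0],[0,0,0.06,0,0],[0,0,0,0,0]]
  ]
}}

```text
time_s: 3.68
ee_pos: [569.6, -68.0, 69.7]
ee_rot: [-180.0, -0.1, 164.4]
force: [-5.2, 0.4, 11.2]
gripper_width: 0.3
gripper_force: 5.7
```

Emit:
{"name": "send_rows", "arguments": {
  "steps": [
    [[0,0,0.04,0,0],[0,0,0,0,0],[0,0,0,0,0]]
  ]
}}

```text
time_s: 3.93
ee_pos: [569.6, -68.1, 69.7]
ee_rot: [-180.0, -0.0, 164.4]
force: [-8.2, 0.8, 19.4]
gripper_width: 0.8
gripper_force: 10.0
```

The tool holds at z 69.7 under 19 N, so the cover is on its stop. I'll lift, look, and move over the plunger.

Emit:
{"name": "send_rows", "arguments": {
  "steps": [
    [[0,0,-0.3,0,0],[0,0,-0.8,0,0],[0,0,-0.9,0,0],[0,0,-0.5,0,0],[0,0,0,0,0]]
  ]
}}

```text
time_s: 4.35
ee_pos: [573.7, -68.5, 172.0]
ee_rot: [179.9, 0.6, 164.4]
force: [-0.4, -0.4, -0.4]
gripper_width: 0.2
gripper_force: 0.0
```

Run:
```python
from workcell import env
from h import *
import cv2
ims=[]
for n,(u0,v0) in (("side",(250,165)),("top",(222,130))):
    f=env.grab_frame(n); np.savez(f"pics/{n}2.npz",**f)
    ims.append(cv2.resize(f["pixels"][v0:v0+90,u0:u0+80,::-1],None,fx=5,fy=5,interpolation=cv2.INTER_CUBIC))
    P=cloud(f).reshape(-1,3)
    m=(abs(P[:,0]-621)<35)&(abs(P[:,1]+62)<35)&(P[:,2]>104)&(P[:,2]<122); q=P[m]
    print(n,m.sum(),q.mean(0),q.min(0),q.max(0))
    m=(abs(P[:,0]-565)<25)&(abs(P[:,1]+70)<60)&(P[:,2]>55)&(P[:,2]<85);print(m.sum(),np.median(P[m][:,2]))
cv2.imwrite("pics/crop2.png",cv2.hconcat(ims))
print(env.state()["ee_pos"],env.state()["force"])
```

```text
side 82 [621.55783485 -65.2899898  112.70083408] [604.58789606 -83.05756743 104.24977358] [639.16905956 -45.62604096 119.55866172]
381 70.08757893253073<stdin>:10: RuntimeWarning: Mean of empty slice.
  ret = um.true_divide(
Traceback (most recent call last):
ValueError: zero-size array to reduction operation minimum which has no identity
```

The side camera's depth puts the cover top at 70 mm (shut) and the plunger head at about (621.5, -64, 113), matching the model. Next I'll move over it.

Emit:
{"name": "send_rows", "arguments": {
  "steps": [
    [[-0.6,0.22,0,0,0],[-0.58,0.21,0,0,0],[0,0,0,0,0],[0,0,0,0,0]]
  ]
}}

```text
time_s: 4.78
ee_pos: [619.9, -64.0, 163.9]
ee_rot: [-180.0, -0.2, 164.5]
force: [0.3, -0.7, 0.6]
gripper_width: 0.3
gripper_force: 0.0
```

Emit:
{"name": "send_rows", "arguments": {
  "steps": [
    [[-0.03,0,0.5,0,0],[0,0,0.5,0,0],[0,0,0.2,0,0],[0,0,0.1,0,0],[0,0,0.1,0,0]]
  ]
}}

```text
time_s: 5.2
ee_pos: [619.9, -64.5, 110.2]
ee_rot: [-180.0, -0.2, 164.4]
force: [-3.8, 0.4, 4.7]
gripper_width: 0.5
gripper_force: 2.4
```

Emit:
{"name": "send_rows", "arguments": {
  "steps": [
    [[0,0,0.1,0,0],[0,0,0.1,0,0],[0,0,0.08,0,0],[0,0,0,0,0]]
  ]
}}

```text
time_s: 5.53
ee_pos: [620.6, -64.6, 100.3]
ee_rot: [-180.0, -0.1, 164.4]
force: [-4.7, 1.2, 8.4]
gripper_width: 0.7
gripper_force: 4.0
```

Emit:
{"name": "send_rows", "arguments": {
  "steps": [
    [[0,0,0.08,0,0],[0,0,0.06,0,0],[0,0,0.06,0,0],[0,0,0,0,0]]
  ]
}}

```text
time_s: 5.87
ee_pos: [620.8, -64.6, 95.7]
ee_rot: [180.0, 0.1, 164.4]
force: [-8.6, 0.9, 20.7]
gripper_width: 0.8
gripper_force: 10.4
```

Emit:
{"name": "send_rows", "arguments": {
  "steps": [
    [[0,0,0.04,0,0],[0,0,0,0,0],[0,0,0,0,0]]
  ]
}}

```text
time_s: 6.12
ee_pos: [620.9, -64.6, 95.6]
ee_rot: [180.0, 0.1, 164.4]
force: [-12.0, 1.6, 27.5]
gripper_width: 0.3
gripper_force: 13.7
```

The plunger is on its stop: z is steady at 95.6 (expected 95.5) and the force is rising. I'll hold for about 1.2 s from first stop contact, then release slowly.

Emit:
{"name": "send_rows", "arguments": {
  "steps": [
    [[0,0,0,0,0],[0,0,0,0,0],[0,0,0,0,0],[0,0,0,0,0],[0,0,0,0,0]]
  ]
}}

```text
time_s: 6.53
ee_pos: [620.8, -64.6, 95.5]
ee_rot: [180.0, 0.1, 164.4]
force: [-10.9, 1.1, 26.8]
gripper_width: 0.0
gripper_force: 13.7
```

Emit:
{"name": "send_rows", "arguments": {
  "steps": [
    [[0,0,0,0,0],[0,0,0,0,0],[0,0,0,0,0],[0,0,0,0,0],[0,0,0,0,0]]
  ]
}}

```text
time_s: 6.95
ee_pos: [620.9, -64.6, 95.6]
ee_rot: [180.0, 0.1, 164.4]
force: [-11.5, 1.0, 28.5]
gripper_width: 0.6
gripper_force: 13.7
```

Emit:
{"name": "send_rows", "arguments": {
  "steps": [
    [[0,0,-0.3,0,0],[0,0,-0.3,0,0],[0,0,-0.5,0,0],[0,0,-0.8,0,0],[0,0,-0.8,0,0]]
  ]
}}

```text
time_s: 7.37
ee_pos: [621.4, -64.6, 198.8]
ee_rot: [180.0, 0.0, 164.4]
force: [0.5, 0.1, 0.6]
gripper_width: 0.5
gripper_force: 0.0
```

Emit:
{"name": "send_rows", "arguments": {
  "steps": [
    [[0.9,0,-0.3,0,0],[0.9,0,-0.3,0,0],[0.9,0,0,0,0],[0.9,0,0,0,0],[0,0,0,0,0]]
  ]
}}

```text
time_s: 7.78
ee_pos: [476.3, -24.6, 222.1]
ee_rot: [180.0, -0.2, 164.5]
force: [-0.4, 0.3, -0.2]
gripper_width: 0.6
gripper_force: 0.0
```

Run:
```python
from workcell import env
from h import *
import cv2
ims=[]
for n,(u0,v0) in (("side",(250,165)),("top",(222,130))):
    f=env.grab_frame(n)
    ims.append(cv2.resize(f["pixels"][v0:v0+90,u0:u0+80,::-1],None,fx=5,fy=5,interpolation=cv2.INTER_CUBIC))
    P=cloud(f).reshape(-1,3)
    m=(np.hypot(P[:,0]-621,P[:,1]+64)<14)&(P[:,2]>85)&(P[:,2]<130)
    c=(abs(P[:,0]-565)<25)&(abs(P[:,1]+70)<60)&(P[:,2]>55)&(P[:,2]<85)
    print(n,[(k.sum(),np.median(P[k][:,2]) if k.any() else None) for k in(m,c)])
cv2.imwrite("pics/crop3.png",cv2.hconcat(ims))
```

```text
side [(np.int64(51), np.float64(113.64622270564405)), (np.int64(386), np.float64(69.78269632415856))]
top [(np.int64(17), np.float64(113.41442870872334)), (np.int64(0), None)]
```

View pics/crop3.png

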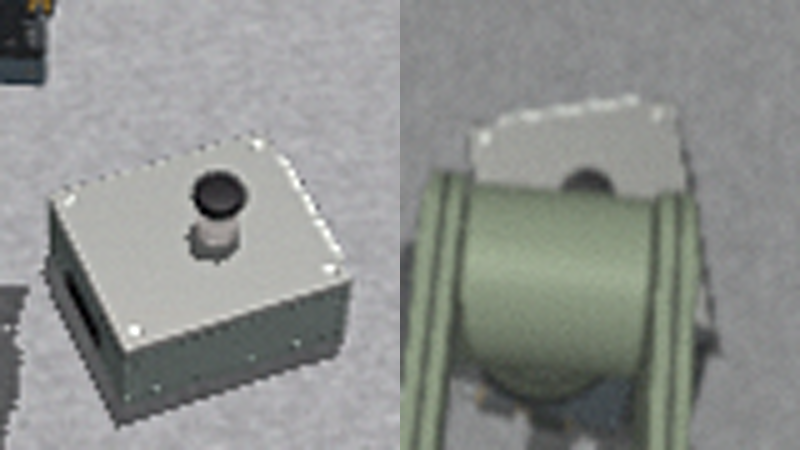

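The picture shows the cover shut flat, the plunger back up (head at crop pixel (220,195), z 113.6) and the robot clear of the tester.

```bash
python3 -c "
from workcell import env
print(env.job_done())"
```

```text
the job is handed in; nothing more can be done
None
```

I shut the cover fully, then pressed the plunger to its stop, held it there for just over 1 s and let it spring back up; the cover stayed shut, the tool touched only the tester, and the job was handed in at about 8 s.

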